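# Serve the cue ball from the tipping ball carousel

## Task

Get the white cue ball out of the ball carousel: turn the carousel until the white ball's pocket faces the spout, then tip the carousel by its steel bar so that the ball rolls out into the tray, and let the carousel come back level. Leave the other three balls in the carousel, do not touch any ball with the robot, and leave the mug, brush and bowl where they are.

Things in the scene. Friction and masses are not known exactly. Their poses are not given: they have to be found in the camera images.
- stand: Fixed dark wooden stand of the ball carousel, 250 x 375 mm. Origin on the work surface under the carousel's axis; z up. Spout and tray lie towards its -y, the steel bar towards its +y. Tip axis parallel to its x, 90 mm up; uprights at x = +-113 mm, 107 mm high. A wooden rim (not turning), outer radius 92 mm, top 130 mm up, surrounds the carousel, open only at the 72 mm wide spout.
- carousel (a joint): Turn of the carousel (rad), positive anticlockwise from above; turns round either way, stays where left (friction 0.12 N m, no detents). At 0 its four pockets point to the stand's +x, +y, -x, -y. Each holds one ball, which the floor, falling inwards 8 degrees, keeps 45 mm from the axis; it goes round with the carousel. A pocket up to 10 degrees off the spout still lets its ball out.
- cradle (a joint): Tip (rad) of the cradle that carries rim, spout, carousel and bar: 0 level, 0.5 fully tipped at a stop. The spout side (stand's -y) goes down, the bar goes towards -y and up. A spring brings it back level when let go; it needs about 3.5 N at the bar at first, 5 N at the end. The ball facing the spout rolls out from about 0.2 rad on; hold it tipped about 1 s.
- bar_mid (a point): Middle of the steel top bar of the hoop handle that tips the cradle: bar 110 mm long (along the stand's x), 12 mm thick, legs at its ends; when level 118 mm towards +y from the stand's origin, 235 mm above the work surface. Push it towards the stand's -y; it moves on an arc about the tip axis (radius 187 mm), 84 mm towards -y and 39 mm up at full tip.
- spout_place (a point): Point fixed in the cradle where the centre of a ball lies when its pocket faces the spout squarely: 44.5 mm from the axis towards the stand's -y, 131 mm above the work surface when level.
- tray (a point): Open tray under the spout that receives the ball: blue floor, 84 mm wide inside (x of the stand), from y = -115 to -232 mm in the stand's frame, floor about 20 mm above the work surface, falling outwards; walls to 62 mm. The point is 200 mm from the stand's origin towards its -y.
- cue_ball_center (a point): Centre of the white cue ball, 57 mm across, 170 g, in one of the three pockets not facing the spout at the start; top of the ball about 160 mm above the work surface.
- red_ball_center (a point): Centre of the red ball, same size.
- yellow_ball_center (a point): Centre of the yellow ball, same size.
- black_ball_center (a point): Centre of the black ball, same size; faces the spout at the start.
- mug: Blue mug, 82 mm wide, 95 mm high; origin at the centre of its underside.
- table_brush: Table brush, 190 mm long, lying along its x; origin at its underside.
- bowl: Glass bowl, 140 mm wide, 55 mm high; origin at the centre of its underside.
- post0 (a point): Top of upright brass finger post 0 on the carousel's divider at 45 degrees (turning with it): 14 mm thick, 68 mm from the axis, top 215 mm above the work surface, 55 mm above the balls. Push it sideways to turn the carousel.
- post1 (a point): Top of upright brass finger post 1 on the carousel's divider at 135 degrees (turning with it): 14 mm thick, 68 mm from the axis, top 215 mm above the work surface, 55 mm above the balls. Push it sideways to turn the carousel.
- post2 (a point): Top of upright brass finger post 2 on the carousel's divider at 225 degrees (turning with it): 14 mm thick, 68 mm from the axis, top 215 mm above the work surface, 55 mm above the balls. Push it sideways to turn the carousel.
- post3 (a point): Top of upright brass finger post 3 on the carousel's divider at 315 degrees (turning with it): 14 mm thick, 68 mm from the axis, top 215 mm above the work surface, 55 mm above the balls. Push it sideways to turn the carousel.
Not all that is in view belongs to the job. Of the things that look like the part that bears red_ball_center, the largest one is meant.

How it is judged (in metres and radians):
On the way, in this order (a step that is already met when the one before it is completed fails the run):
1. the white ball's pocket faces the spout (ball within 18 mm of the spout place) with the carousel level (horizontal distance between cue_ball_center and spout_place below 0.018 m and value of joint cradle below 0.06 rad), for 0.2 s.
2. the carousel is tipped (over 0.2 rad) (value of joint cradle above 0.2 rad), for 0.05 s.
At the end, for the whole second after the job is handed in: The white ball lies at rest (under 30 mm/s) in the tray (its centre within 45 mm of the tray's middle line, 140 to 235 mm from the carousel axis, below 70 mm), the cradle is back level (under 0.04 rad), and the red, yellow and black balls are in the carousel (centres within 80 mm of its axis) (x of cue_ball_center in the frame of stand between -0.045 and 0.045 m and y of cue_ball_center in the frame of stand between -0.235 and -0.14 m and z of cue_ball_center in the frame of stand below 0.07 m and linear speed of cue_ball below 0.03 m/s and value of joint cradle below 0.04 rad and horizontal distance between each of red_ball_center, yellow_ball_center, black_ball_center and stand below 0.08 m); the robot touches nothing.
It fails at once if another ball than the white one leaves the carousel (centre over 100 mm from its axis) (horizontal distance between any of red_ball_center, yellow_ball_center, black_ball_center and stand above 0.1 m).
It fails at once if the robot touches a ball (over 0.5 N) (contact force between any of the fingers, the arm and cue_ball above 0.5 N or contact force between any of the fingers, the arm and red_ball above 0.5 N or contact force between any of the fingers, the arm and yellow_ball above 0.5 N or contact force between any of the fingers, the arm and black_ball above 0.5 N).
It fails at once if the mug, brush or bowl is moved by more than 30 mm (distance of any of mug, table_brush, bowl from where it was at the start of the episode above 0.03 m).
It also fails if it takes over 64 s, if anything falls off the work surface, if the arm or the gripper's body presses on something with over 40 N, if the wrist force passes 120 N, or if a joint passes its speed limit or range.

## Robot

A 6-joint arm with a two-finger parallel gripper is mounted at the origin on the work surface. World frame = base frame: x ahead of the robot, y to its left, z up, the work surface at z = 0. Lengths are in m, angles in degrees, forces in N, time in s.
With the tool pointing down it reaches from about 0.4 to 0.825 m from the base axis. Payload 7 kg.
Tool frame: the origin (TCP) lies on the centre line of the jaws, within the pads' length; the fingertips stand 8 mm ahead of it and the grasp point (between the pads) lies 11 mm behind it; z points along the fingers, y is the line along which they close (so a half turn about z gives the same grasp; the last joint's range is limited). The gripper opens to 88 mm and grips with 3 to 60 N. Pads are 19 mm wide; open, the fingers measure 130 mm over their backs; the gripper's body (78 mm by 193 mm) begins 47 mm behind the grasp point.
Start: joints at [-50.758, 20.546, 0.682, 0, -70.136, -16.507], TCP at [0.261, -0.623, 0.235] pointing down, gripper open.
Joint ranges: [-176.03, 176.03], [-82.01, 121.73], [-58.28, 71.71], [-173.87, 95.51], [-174.79, -0.11], [-173.66, 173.66]. Speed limits (degrees/s): [136.94, 136.94, 172.46, 180, 180, 180].

## Interface

Orientations are given as [roll, pitch, yaw] about the fixed x, y, z axes, in that order (R = Rz(yaw) Ry(pitch) Rx(roll)).
In Python, from plant import ctrl, vision gives the robot as it stands. The module is installed in compiled form; this text tells all that it offers.
- The arm moves only by the tool move_arm, never from a script. Its argument "moves" is one flat list of numbers, 7 for each row, row after row: the finger opening in cm, from 0 to 8.76, then the shift along the tool's x, y, z in cm, then the turn, a rotation vector about the tool's x, y, z in rad. A call has 1 to 8 rows; each row shifts and turns the commanded pose from where the row before left it, along the tool's axes as they then stand; what a row does not reach is not made up. A row lasts 1/10 s, in which the tool goes at most 50 mm and 8.59 degrees, less where a joint would pass 70% of its speed; a pose out of reach is approached as far as the arm can. A call with a gripper value outside its range is refused whole. The fingers move at their own pace and stop on an object; the grip force is fixed at half the most. Time passes only in rows, so rows that do not move let the fingers close. It gives the time, the measured TCP pose, the force, the opening and the grip force at its end, in the units of the state.
- ctrl.get_obs(): the state, without advancing time (a new reading comes with each control period).
- vision.snapshot(name): name is "scene" or "top"; returns (picture, depth): 384x512x3 uint8, red, green, blue; 384x512 float32, m along the optical axis (not along the pixel's ray), 0 where there is no reading.
- vision.camera_model(name): a dict with "vertical_fov" (degrees; the focal length in pixels is half the picture's height over the tangent of half this angle, whatever the lens; pixels are square), "cx", "cy" (the principal point, pixels), "cam_to_world" (4x4, takes a point from camera to world coordinates). Camera axes: x right, y down, z forward; pixel columns grow to the right and rows downward; lengths in m; the calibration is good to about 2 mm. A picture is of the moment at which its call begins. camera_model takes no time and is no camera call.
- ctrl.close_job(): hands the job in; it is judged then, once.
The state is a dict: "clock": time; "joint_pos": joint angles; "qvel": joint speeds; "tau": joint torques, N m; "tool_pos": TCP position; "orientation": TCP orientation; "force": force on the tool from outside, world axes, zero at the start; "moment": the same for the moment, N m; "opening": finger opening in m; "gripper_force": force on a finger pad.
Only numpy, scipy, OpenCV 4.12 (cv2) and the standard library are available. Lean on these libraries where they do the work, as an engineer would, in place of code of your own. Each camera call takes 0.05 s, during which the arm holds its last target. There are 200 camera calls.

## Working session

There is one attempt and no reset: what is moved stays moved. The work goes in short steps, Python scripts to look and compute and a tool call to move; the robot and the scene stay as the last step left them, time stands still between calls to the robot, and variables do not carry over. Pictures are saved under pics/ and viewed, at most 10 in all, crops included, and the job is handed in when it is done.

Besides the shell and the picture viewer there is one more tool, called after ">>>" as name(argument=value, ...) on one line, values as JSON. move_arm: Moves the arm, as the interface text tells. Its arguments: {"type":"object","properties":{"moves":{"type":"array"}},"required":["moves"]}

```bash
mkdir -p pics; python3 - <<'E'
from plant import ctrl, vision
import cv2, numpy as np
for n in("scene","top"):
    p,d=vision.snapshot(n); cv2.imwrite(f"pics/{n}0.png",p[:,:,::-1]); np.savez(f"{n}0.npz",p=p,d=d)
    m=vision.camera_model(n); print(n,m["vertical_fov"],m["cx"],m["cy"],np.round(m["cam_to_world"],4).tolist())
o=ctrl.get_obs(); print(o)
E
```

```text
scene 42.19800038898792 250.37087406548144 192.65009343897572 [[-0.5011, 0.5796, -0.6426, 1.4772], [0.8654, 0.3312, -0.3761, 0.5162], [-0.0052, -0.7445, -0.6676, 1.0683], [0.0, 0.0, 0.0, 1.0]]
top 42.28586369689188 259.9034660993255 182.2303694647419 [[0.0113, -0.9978, 0.0658, 0.4684], [-0.9999, -0.011, 0.0046, -0.0062], [-0.0038, -0.0659, -0.9978, 1.8679], [0.0, 0.0, 0.0, 1.0]]
{'clock': 0.1, 'joint_pos': array([-5.07558794e+01,  2.05877371e+01,  6.38860851e-01, -1.99677425e-02,
       -7.01375548e+01, -1.65090218e+01]), 'qvel': array([-0.08521645,  0.00120756,  0.11059843,  0.07193324,  0.09443544,
        0.0995066 ]), 'tau': array([-2.99257845e-04, -5.84163916e+01,  2.93750685e+01,  7.01546252e+00,
        1.01826258e-02, -7.49711035e-05]), 'tool_pos': array([ 0.26070325, -0.62214072,  0.23370355]), 'orientation': array([ 1.79911797e+02, -6.56524938e-03, -1.57271695e+02]), 'force': array([-0.03412884, -0.12987002, -0.04000491]), 'moment': array([0.02916758, 0.03436606, 0.03768317]), 'gripper_force': 0.0, 'opening': 0.08778731025709918}
```

View pics/scene0.png

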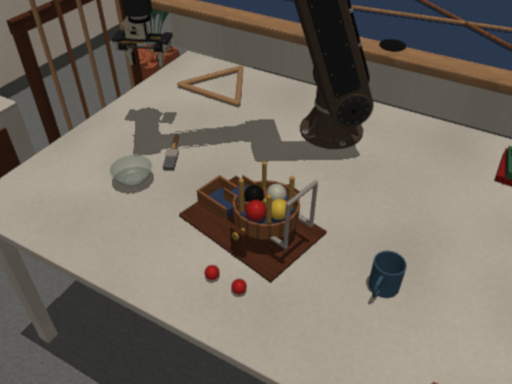

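View pics/top0.png

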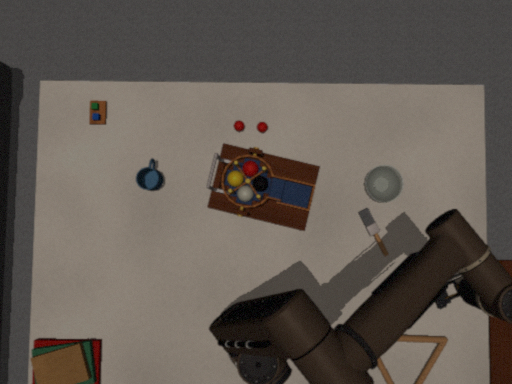

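The scene view shows the carousel at (266,205), with the bar on its right at (302,210) and the tray at (222,197). The white ball is at (277,194), red (257,211), yellow (279,209) and black (254,194). Candidates for the red ball are the big one in the carousel at scene (257,211) and the small decoys at (212,272) and (239,286). I choose the carousel one because it is the largest. In the top view white is at (246,194), the only white ball. Next is a close crop and the measurements.

```bash
cat > h.py <<'E'
import numpy as np, cv2
from plant import ctrl, vision
def ray(n,u,v,z):
    m=vision.camera_model(n); f=192/np.tan(np.radians(m["vertical_fov"]/2)); T=m["cam_to_world"]
    d=T[:3,:3]@np.array([(u-m["cx"])/f,(v-m["cy"])/f,1.]); c=T[:3,3]
    return c+d*(z-c[2])/d[2]
def proj(n,P):
    m=vision.camera_model(n); f=192/np.tan(np.radians(m["vertical_fov"]/2)); T=m["cam_to_world"]
    q=T[:3,:3].T@(np.asarray(P)-T[:3,3]); return q[0]/q[2]*f+m["cx"],q[1]/q[2]*f+m["cy"]
def blobs(p,lo,hi,box):
    h=cv2.cvtColor(p,cv2.COLOR_RGB2HSV); m=cv2.inRange(h,lo,hi); k=np.zeros_like(m); x0,y0,x1,y1=box; k[y0:y1,x0:x1]=m[y0:y1,x0:x1]
    n,l,s,c=cv2.connectedComponentsWithStats(k); return sorted([(int(s[i,4]),*np.round(c[i],1)) for i in range(1,n)],reverse=True)[:3],k
E
python3 - <<'E'
from h import *
p=np.load("top0.npz")["p"]; d=np.load("top0.npz")["d"]; box=(200,135,330,240)
for nm,lo,hi,z in [("red",(0,180,90),(8,255,255),.135),("red2",(172,180,90),(180,255,255),.135),("yel",(22,150,110),(34,255,255),.135),("whi",(15,20,120),(40,110,255),.135),("blk",(0,0,0),(180,255,22),.135),("blue",(100,90,20),(130,255,255),.025),("gray",(0,0,90),(180,40,175),.235)]:
    b,_=blobs(p,lo,hi,box); print(nm,[(x,np.round(ray("top",x[1],x[2],z),3).tolist()) for x in b])
h=cv2.cvtColor(p,cv2.COLOR_RGB2HSV)
for u,v in [(246,194),(250,170),(235,178),(261,185),(214,172),(225,160),(290,193),(300,170),(270,225),(240,215)]: print((u,v),h[v,u],np.round(d[v,u],3),np.round(ray("top",u,v,.1),3))
a=cv2.resize(p[140:235,205:325,::-1],None,fx=5,fy=5,interpolation=cv2.INTER_CUBIC)
s=np.load("scene0.npz")["p"][150:270,175:330,::-1]; s=cv2.resize(s,None,fx=5,fy=5,interpolation=cv2.INTER_CUBIC)
cv2.imwrite("pics/topc.png",cv2.convertScaleAbs(a,alpha=1.6)); cv2.imwrite("pics/scenec.png",cv2.convertScaleAbs(s,alpha=1.6))
E
```

```text
red [((119, np.float64(249.7), np.float64(167.9)), [0.633, 0.038, 0.135])]
red2 [((4, np.float64(246.2), np.float64(164.2)), [0.646, 0.051, 0.135]), ((3, np.float64(254.3), np.float64(167.0)), [0.636, 0.022, 0.135]), ((2, np.float64(253.0), np.float64(170.5)), [0.624, 0.026, 0.135])]
yel [((133, np.float64(234.5), np.float64(177.9)), [0.597, 0.091, 0.135]), ((9, np.float64(247.0), np.float64(181.0)), [0.587, 0.047, 0.135]), ((8, np.float64(229.5), np.float64(190.0)), [0.554, 0.108, 0.135])]
whi [((5216, np.float64(267.6), np.float64(188.3)), [0.562, -0.025, 0.135]), ((49, np.float64(244.3), np.float64(192.7)), [0.545, 0.056, 0.135]), ((3, np.float64(219.0), np.float64(191.0)), [0.55, 0.144, 0.135])]
blk [((173, np.float64(260.0), np.float64(183.2)), [0.579, 0.001, 0.135]), ((4, np.float64(259.5), np.float64(155.0)), [0.679, 0.004, 0.135]), ((1, np.float64(251.0), np.float64(153.0)), [0.685, 0.034, 0.135])]
blue [((855, np.float64(287.9), np.float64(191.5)), [0.557, -0.102, 0.025]), ((26, np.float64(251.3), np.float64(200.0)), [0.524, 0.033, 0.025]), ((19, np.float64(264.0), np.float64(174.5)), [0.619, -0.013, 0.025])]
gray [((5619, np.float64(265.7), np.float64(186.9)), [0.561, -0.018, 0.235]), ((102, np.float64(244.6), np.float64(193.3)), [0.539, 0.051, 0.235]), ((20, np.float64(219.0), np.float64(190.4)), [0.548, 0.136, 0.235])]
(246, 194) [ 19  42 135] 1.711 [0.542 0.051 0.1  ]
(250, 170) [  1 220 124] 1.718 [0.628 0.038 0.1  ]
(235, 178) [ 27 192 141] 1.712 [0.599 0.091 0.1  ]
(261, 185) [128  68  15] 1.712 [ 0.575 -0.002  0.1  ]
(214, 172) [ 14  38 127] 1.871 [0.62  0.166 0.1  ]
(225, 160) [ 12  35 132] 1.79 [0.663 0.128 0.1  ]
(290, 193) [108 111  62] 1.838 [ 0.548 -0.106  0.1  ]
(300, 170) [ 11 206  62] 1.857 [ 0.63  -0.141  0.1  ]
(270, 225) [ 15  41 136] 1.864 [ 0.433 -0.036  0.1  ]
(240, 215) [ 21 149 115] 1.758 [0.468 0.071 0.1  ]
```

View pics/topc.png

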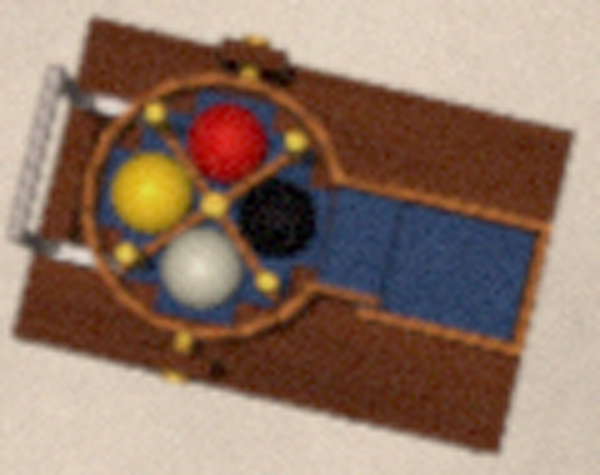

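View pics/scenec.png

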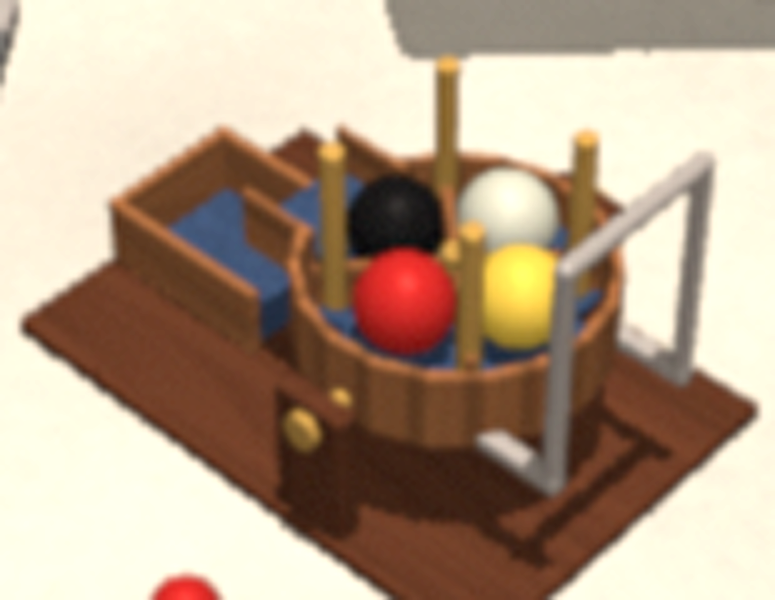

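Top crop (5x, offset 205,140): white is at (200,268), below the axis hub at (215,203). The posts are at (155,112), (295,141), (126,254) and (267,282), the bar runs from (57,75) to (17,237), and the tray lies to the right. White is on the stand's -x side, so the carousel must turn about +90°.

```bash
python3 - <<'E'
from h import *
c=lambda u,v,z:ray("top",205+(u+.5)/5-.5,140+(v+.5)/5-.5,z)[:2]
base=[c(u,v,.015) for u,v in [(92,18),(573,130),(500,450),(15,337)]]
print("base",np.round(base,3).tolist(),[round(float(np.linalg.norm(base[i]-base[i-1])),3) for i in range(4)])
yd=(base[0]-base[1])+(base[3]-base[2]); print("yaw from base",np.degrees(np.arctan2(-yd[0],yd[1])))
P=np.array([c(u,v,.215) for u,v in [(295,141),(155,112),(126,254),(267,282)]]); ax=P.mean(0); print("axis posts",ax,np.round(P,3).tolist(),np.linalg.norm(P-ax,axis=1))
print("post ang",np.degrees(np.arctan2(*(P-ax).T[::-1])))
B=np.array([c(u,v,.135) for u,v in [(228,142),(152,192),(200,268),(277,217)]]); print("balls",np.round(B,3).tolist(),B.mean(0),np.linalg.norm(B-ax,axis=1),np.degrees(np.arctan2(*(B-ax).T[::-1])))
b=np.array([c(57,75,.235),c(17,237,.235)]); m=b.mean(0); print("bar",b,np.linalg.norm(b[0]-b[1]),m,np.linalg.norm(m-ax), "yaw",np.degrees(np.arctan2(-(m-ax)[0],(m-ax)[1])), np.degrees(np.arctan2(*(b[0]-b[1])[::-1])))
t=[c(u,v,.062) for u,v in[(340,182),(548,226),(520,350),(380,300)]];print("tray",np.round(t,3).tolist())
o=ctrl.get_obs(); print(o["tool_pos"],o["orientation"])
E
```

```text
base [[0.736, 0.143], [0.656, -0.219], [0.416, -0.166], [0.496, 0.196]] [0.246, 0.371, 0.245, 0.371]
yaw from base -12.498839323278432
axis posts [0.58771326 0.04545017] [[0.626, -0.01], [0.644, 0.084], [0.549, 0.101], [0.531, 0.007]] [0.06767835 0.06827959 0.06804976 0.06802426]
post ang [ -55.60538135   33.86924661  124.60758365 -145.82028068]
balls [[0.632, 0.036], [0.597, 0.089], [0.544, 0.055], [0.58, 0.001]] [0.58819214 0.04542522] [0.04555372 0.04457446 0.04494828 0.04469869] [-11.51666778  78.47305686 167.98559541 -99.87348406]
bar [[0.66617875 0.14765054]
 [0.55850617 0.17218303]] 0.11043200941935057 [0.61234246 0.15991678] 0.11708630406209095 yaw -12.142911585728834 -12.835355031451458
tray [[0.611, -0.044], [0.58, -0.196], [0.49, -0.176], [0.525, -0.074]]
[ 0.26070325 -0.62214072  0.23370355] [ 1.79911797e+02 -6.56524938e-03 -1.57271695e+02]
```

>>> move_arm(moves=[3,0,0,-1,0,0,-0.14,3,0,0,-1,0,0,-0.14,3,0,0,-1,0,0,-0.14,3,0,0,-1,0,0,-0.14,3,0,0,-1,0,0,-0.14,3,0,0,-1,0,0,-0.14,3,0,0,-1,0,0,-0.14,3,0,0,0,0,0,-0.14])

```text
clock: 0.9
tool_pos: [0.261, -0.6229, 0.3058]
orientation: [-180.0, -0.1, -92.8]
force: [0.0, -0.1, -0.0]
opening: 0.0318
gripper_force: 0.0
```

>>> move_arm(moves=[3,0,0,0,0,0,-0.14,3,0,0,0,0,0,-0.14,3,0,0,0,0,0,-0.14,3,0,0,0,0,0,-0.14,3,0,0,0,0,0,-0.1,3,0,0,0,0,0,0])

```text
clock: 1.5
tool_pos: [0.2608, -0.6223, 0.304]
orientation: [-180.0, 0.1, -55.2]
force: [-0.6, -0.0, -0.4]
opening: 0.03
gripper_force: 0.0
```

>>> move_arm(moves=[3,-2.1,-3.2,0,0,0,0,3,-2.1,-3.2,0,0,0,0,3,-2.1,-3.2,0,0,0,0,3,-2.1,-3.2,0,0,0,0,3,-2.1,-3.2,0,0,0,0,3,-2.1,-3.2,0,0,0,0,3,-2.1,-3.2,0,0,0,0,3,-2.1,-3.2,0,0,0,0])

```text
clock: 2.3
tool_pos: [0.3757, -0.3371, 0.3045]
orientation: [-180.0, 0.0, -55.5]
force: [1.1, 0.4, -0.9]
opening: 0.0298
gripper_force: 0.0
```

>>> move_arm(moves=[3,-2.1,-3.2,0,0,0,0,3,-2.1,-3.2,0,0,0,0,3,-2.1,-3.2,0,0,0,0,3,-2.1,-3.2,0,0,0,0,3,-2.1,-3.2,0,0,0,0,3,-2.1,-3.2,0,0,0,0,3,-2.1,-3.2,0,0,0,0,3,-2.1,-3.2,0,0,0,0])

```text
clock: 3.1
tool_pos: [0.4905, -0.0531, 0.3047]
orientation: [-180.0, -0.0, -55.5]
force: [0.4, 0.1, -0.4]
opening: 0.0299
gripper_force: 0.0
```

>>> move_arm(moves=[3,-2.1,-3.2,0,0,0,0,3,-2.1,-3.2,0,0,0,0,3,-2.1,-3.2,0,0,0,0,3,-2.1,-3.2,0,0,0,0,3,0,0,0,0,0,0,3,0,0,0,0,0,0])

```text
clock: 3.7
tool_pos: [0.5476, 0.088, 0.3039]
orientation: [179.9, 0.0, -55.3]
force: [0.3, -1.3, -0.2]
opening: 0.0303
gripper_force: 0.0
```

>>> move_arm(moves=[3,-1.0,-0.9,0,0,0,0,3,0,0,2,0,0,0,3,0,0,2,0,0,0,3,0,0,2,0,0,0,3,0,0,0,0,0,0])

```text
clock: 4.2
tool_pos: [0.5477, 0.0996, 0.2422]
orientation: [179.8, 0.1, -55.4]
force: [0.1, -0.1, -0.5]
opening: 0.03
gripper_force: 0.0
```

```bash
python3 - <<'E'
from h import *
p,d=vision.snapshot("scene"); o=ctrl.get_obs(); t=o["tool_pos"]; print(t,o["orientation"],proj("scene",t+[0,0,-.008]),proj("scene",[.549,.101,.215]))
a=cv2.resize(p[110:270,175:345,::-1],None,fx=3.5,fy=3.5,interpolation=cv2.INTER_CUBIC); cv2.imwrite("pics/s1.png",cv2.convertScaleAbs(a,alpha=1.6))
E
```

```text
[0.54865107 0.09980786 0.24401691] [ 1.79879885e+02  1.06695752e-02 -5.53782766e+01] (np.float64(291.9596817743203), np.float64(171.1712122891044)) (np.float64(291.903218085434), np.float64(177.50192672135015))
```

View pics/s1.png

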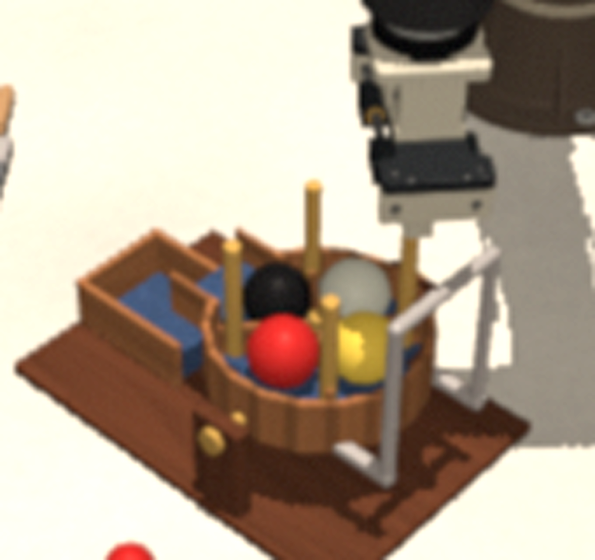

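The crop shows the gripper just above post 1, with fingertips at about (430,210) in line with the post at (410,240), as projected. I'll descend around the post and start the arc.

>>> move_arm(moves=[3,0,0,1.3,0,0,0,3,0,0,1.3,0,0,0,3,0,0,1.3,0,0,0,3,0,0,0,0,0,0])

```text
clock: 4.65
tool_pos: [0.5482, 0.1001, 0.2033]
orientation: [179.8, 0.1, -55.3]
force: [-0.5, -0.2, 0.5]
opening: 0.0303
gripper_force: 0.0
```

>>> move_arm(moves=[3,0.04,0.71,0,0,0,-0.105,3,0.04,0.71,0,0,0,-0.105,3,0.04,0.71,0,0,0,-0.105,3,0.04,0.71,0,0,0,-0.105,3,0.04,0.71,0,0,0,-0.105,3,0.04,0.71,0,0,0,-0.105,3,0.04,0.71,0,0,0,-0.105,3,0.04,0.71,0,0,0,-0.105])

```text
clock: 5.45
tool_pos: [0.5208, 0.0536, 0.2058]
orientation: [-179.9, -0.0, -6.9]
force: [-1.6, 2.9, 0.4]
opening: 0.03
gripper_force: 1.4
```

>>> move_arm(moves=[3,0.04,0.71,0,0,0,-0.105,3,0.04,0.71,0,0,0,-0.105,3,0.04,0.71,0,0,0,-0.105,3,0.04,0.71,0,0,0,-0.105,3,0.04,0.71,0,0,0,-0.105,3,0.04,0.71,0,0,0,-0.105,3,0.04,0.71,0,0,0,-0.105,3,0,0,0,0,0,0])

```text
clock: 6.25
tool_pos: [0.5331, 0.0056, 0.2057]
orientation: [180.0, -0.0, 35.0]
force: [-0.2, 0.1, -0.9]
opening: 0.0299
gripper_force: 0.0
```

```bash
cat > w.py <<'E'
from h import *
for n in("scene","top"):
    p,d=vision.snapshot(n); cv2.imwrite(f"pics/{n}_{ctrl.get_obs()['clock']:.2f}.png",p[:,:,::-1])
    A=np.array([.588,.0454])
    x0,y0,x1,y1=(225,175,305,240) if n=="scene" else (210,150,290,215)
    for nm,lo,hi in [("red",(0,180,60),(8,255,255)),("yel",(22,150,60),(34,255,255)),("blk",(0,0,0),(180,255,22))]:
        b,_=blobs(p,lo,hi,(x0,y0,x1,y1))
        if b: q=ray(n,b[0][1],b[0][2],.135)[:2]; print(n,nm,b[0],np.round(q,3),round(float(np.linalg.norm(q-A)),3),"stand ang",round(float(np.degrees(np.arctan2(*(q-A)[::-1]))+12.4),1))
o=ctrl.get_obs(); print(o["clock"],o["tool_pos"],o["orientation"],o["force"])
E
python3 w.py
```

```text
scene red (272, np.float64(276.8), np.float64(209.2)) [0.602 0.086] 0.043 stand ang 84.0
scene yel (228, np.float64(277.3), np.float64(192.3)) [0.54  0.055] 0.049 stand ang 180.7
scene blk (253, np.float64(253.9), np.float64(210.4)) [0.636 0.035] 0.05 stand ang -0.2
top red (108, np.float64(235.0), np.float64(175.4)) [0.606 0.089] 0.047 stand ang 80.4
top yel (6, np.float64(264.5), np.float64(169.5)) [ 0.628 -0.014] 0.071 stand ang -43.8
top blk (115, np.float64(250.8), np.float64(166.0)) [0.639 0.034] 0.053 stand ang 0.3
6.35 [0.53293213 0.00596145 0.2056835 ] [ 1.79987678e+02 -1.19300346e-02  3.47633980e+01] [ 0.14356319  0.32205539 -0.88749627]
```

```bash
python3 - <<'E'
import cv2,numpy as np,glob
a=cv2.imread(sorted(glob.glob("pics/top_*"))[-1])[140:235,205:325]; b=cv2.imread(sorted(glob.glob("pics/scene_*"))[-1])[150:245,205:325]
cv2.imwrite("pics/v2.png",cv2.convertScaleAbs(cv2.resize(np.hstack([a,b]),None,fx=3.3,fy=3.3,interpolation=cv2.INTER_CUBIC),alpha=1.6))
E
```

```text
(no output)
```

View pics/v2.png

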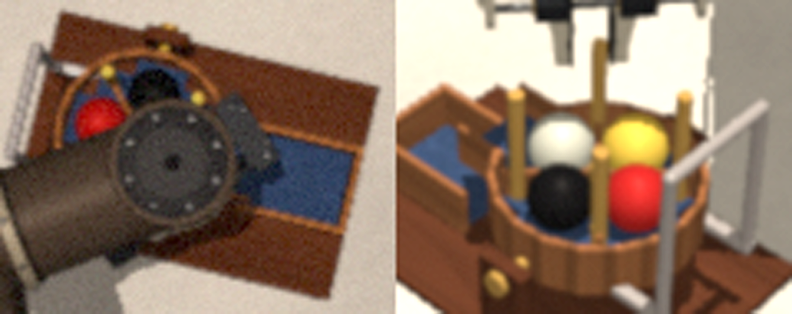

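The view shows white facing the spout, and the visible posts put the carousel about 4° short of square. I'll nudge it 4°, back off and raise.

>>> move_arm(moves=[3,0.02,0.48,0,0,0,-0.07,3,0,0,0,0,0,0,3,0,-0.5,0,0,0,0,3,0,0,-3,0,0,0,3,0,0,-4,0,0,0,3,0,0,-3,0,0,0,3,0,0,0,0,0,0])

```text
clock: 7.05
tool_pos: [0.5343, 0.0066, 0.3105]
orientation: [179.8, -0.4, 38.9]
force: [-0.4, -0.3, 0.5]
opening: 0.0301
gripper_force: 0.0
```

```bash
python3 w.py
```

```text
scene red (247, np.float64(277.6), np.float64(208.8)) [0.599 0.087] 0.043 stand ang 87.6
scene yel (216, np.float64(277.3), np.float64(191.5)) [0.537 0.054] 0.052 stand ang 183.1
scene blk (266, np.float64(255.1), np.float64(210.9)) [0.636 0.038] 0.049 stand ang 4.1
top red (50, np.float64(233.6), np.float64(174.6)) [0.609 0.094] 0.053 stand ang 79.6
top yel (5, np.float64(236.2), np.float64(162.0)) [0.653 0.086] 0.076 stand ang 44.2
top blk (63, np.float64(249.4), np.float64(164.3)) [0.645 0.039] 0.058 stand ang 6.4
7.15 [0.53238209 0.00653918 0.30606888] [ 1.79988718e+02 -9.45327003e-02  3.88721781e+01] [ 0.22921366  0.36327446 -1.11924566]
```

>>> move_arm(moves=[0,0,0,0,0,0,-0.135,0,0,0,0,0,0,-0.135,0,0,0,0,0,0,-0.135,0,0,0,0,0,0,-0.135,0,0,0,0,0,0,-0.135,0,0,0,0,0,0,0])

```text
clock: 7.75
tool_pos: [0.5318, 0.0061, 0.3042]
orientation: [-179.9, 0.1, 77.7]
force: [0.7, -0.2, -0.4]
opening: 0.0004
gripper_force: 0.0
```

>>> move_arm(moves=[0,3.4,0.77,0,0,0,0,0,3.4,0.77,0,0,0,0,0,3.4,0.77,0,0,0,0,0,3.4,0.77,0,0,0,0,0,3.4,0.77,0,0,0,0,0,3.4,0.77,0,0,0,0,0,0,0,0,0,0,0])

```text
clock: 8.45
tool_pos: [0.6219, 0.1988, 0.3028]
orientation: [-179.9, 0.1, 77.5]
force: [0.9, -0.2, -0.2]
opening: 0.0006
gripper_force: 0.0
```

>>> move_arm(moves=[0,0,0,2,0,0,0,0,0,0,2,0,0,0,0,0,0,2,0,0,0,0,0,0,2,0,0,0,0,-0.8,0,0,0,0,0,0,-0.6,0,0,0,0,0,0,0,0,0,0,0,0])

```text
clock: 9.15
tool_pos: [0.6186, 0.1809, 0.2269]
orientation: [179.9, -0.0, 77.5]
force: [0.6, 0.2, 0.9]
opening: 0.0001
gripper_force: 0.0
```

>>> move_arm(moves=[0,-0.6,0,0,0,0,0,0,-0.8,0,-0.55,0,0,0,0,-0.8,0,-0.55,0,0,0,0,-0.8,0,-0.5,0,0,0,0,-0.9,0,-0.5,0,0,0,0,-0.9,0,-0.45,0,0,0,0,-0.9,0,-0.4,0,0,0,0,-0.9,0,-0.35,0,0,0])

```text
clock: 9.95
tool_pos: [0.605, 0.1184, 0.2607]
orientation: [179.8, -0.2, 77.7]
force: [-0.7, 5.6, 3.8]
opening: 0.0006
gripper_force: 2.8
```

>>> move_arm(moves=[0,-0.5,0,-0.15,0,0,0,0,-0.4,0,-0.1,0,0,0,0,0,0,0,0,0,0,0,0,0,0,0,0,0,0,0,0,0,0,0,0,0,0,0,0,0,0,0,0,0,0,0,0,0,0,0,0,0,0,0,0,0])

```text
clock: 10.75
tool_pos: [0.6027, 0.1089, 0.2611]
orientation: [180.0, -0.0, 77.7]
force: [2.5, 5.2, 3.2]
opening: 0.0004
gripper_force: 2.5
```

```bash
python3 w.py; python3 - <<'E'
import cv2,numpy as np,glob,os
f=lambda k:max(glob.glob(f"pics/{k}_*"),key=os.path.getmtime)
a=cv2.imread(f("top"))[140:235,205:325]; b=cv2.imread(f("scene"))[150:245,185:305]
cv2.imwrite("pics/v3.png",cv2.convertScaleAbs(cv2.resize(np.hstack([a,b]),None,fx=3.3,fy=3.3,interpolation=cv2.INTER_CUBIC),alpha=1.6))
E
```

```text
scene red (116, np.float64(267.4), np.float64(203.3)) [0.594 0.053] 0.009 stand ang 65.2
scene yel (86, np.float64(276.0), np.float64(186.1)) [0.518 0.04 ] 0.07 stand ang -162.9
scene blk (210, np.float64(244.9), np.float64(208.5)) [0.642 0.01 ] 0.065 stand ang -21.0
top red (99, np.float64(241.7), np.float64(178.7)) [0.594 0.066] 0.021 stand ang 84.8
top yel (179, np.float64(251.7), np.float64(198.4)) [0.526 0.03 ] 0.064 stand ang -153.5
top blk (163, np.float64(259.0), np.float64(167.3)) [0.635 0.006] 0.062 stand ang -27.8
10.85 [0.60270777 0.10888273 0.26108368] [ 1.79967222e+02 -1.41174494e-02  7.76640437e+01] [1.33040687 5.18258602 3.32856571]
```

View pics/v3.png

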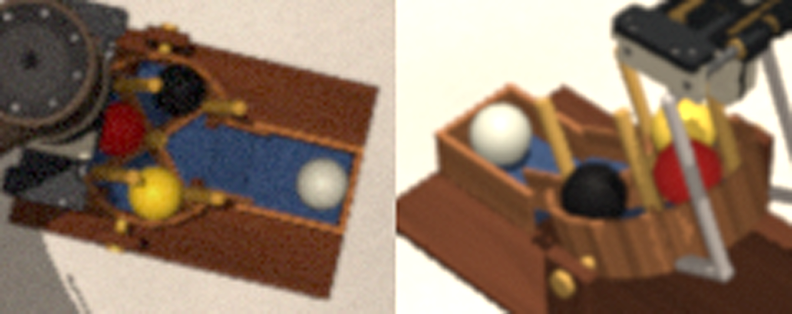

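The white ball is in the tray at about (322,183) in the top half, and the other three are still in the carousel. I'll let the cradle back gently by reversing the path.

>>> move_arm(moves=[0,0.9,0,0.25,0,0,0,0,0.9,0,0.35,0,0,0,0,0.9,0,0.4,0,0,0,0,0.9,0,0.45,0,0,0,0,0.9,0,0.5,0,0,0,0,0.8,0,0.5,0,0,0,0,0.8,0,0.5,0,0,0,0,0.8,0,0.5,0,0,0])

```text
clock: 11.65
tool_pos: [0.6165, 0.1763, 0.2256]
orientation: [-179.9, 0.1, 77.6]
force: [0.1, 2.0, -2.3]
opening: 0.0005
gripper_force: 0.4
```

>>> move_arm(moves=[0,1,0,0,0,0,0,0,2,0,0,0,0,0,0,2,0,-2,0,0,0,0,1,0,-4,0,0,0,0,0,0,-4,0,0,0,0,0,0,0,0,0,0,0,0,0,0,0,0,0,0,0,0,0,0,0,0])

```text
clock: 12.45
tool_pos: [0.6294, 0.2348, 0.3257]
orientation: [-179.9, 0.0, 77.7]
force: [-0.5, -0.9, -0.5]
opening: 0.0008
gripper_force: 0.0
```

```bash
python3 w.py; python3 - <<'E'
from h import *
import glob,os
f=lambda k:max(glob.glob(f"pics/{k}_*"),key=os.path.getmtime)
a=cv2.imread(f("top"))[140:235,205:325]; b=cv2.imread(f("scene"))[150:245,205:325]
cv2.imwrite("pics/v4.png",cv2.convertScaleAbs(cv2.resize(np.hstack([a,b]),None,fx=3.3,fy=3.3,interpolation=cv2.INTER_CUBIC),alpha=1.6))
E
```

```text
scene red (247, np.float64(277.6), np.float64(208.8)) [0.599 0.087] 0.043 stand ang 87.6
scene yel (217, np.float64(277.1), np.float64(191.4)) [0.537 0.053] 0.052 stand ang 183.9
scene blk (271, np.float64(254.9), np.float64(210.6)) [0.636 0.037] 0.048 stand ang 2.8
top red (148, np.float64(235.3), np.float64(177.9)) [0.597 0.088] 0.044 stand ang 90.5
top yel (182, np.float64(244.5), np.float64(193.0)) [0.544 0.055] 0.045 stand ang 179.8
top blk (159, np.float64(250.5), np.float64(168.1)) [0.632 0.035] 0.045 stand ang -0.5
12.55 [0.629444   0.23444204 0.32529477] [-1.79909726e+02  8.69031858e-02  7.76421332e+01] [ 0.17856866  0.03885671 -0.5375891 ]
```

View pics/v4.png

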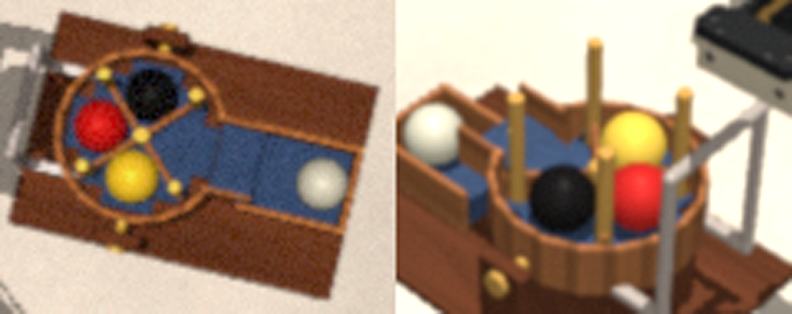

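The cradle is level again. White rests in the tray at (322,183) in the top half, the red, yellow and black balls are seated about 45 mm from the axis, and the arm is clear. I'm handing the job in.

```bash
python3 -c "
from plant import ctrl
print(ctrl.close_job())"
```

```text
the job is handed in; nothing more can be done
None
```

I handed the job in at about 12.6 s: the white ball lies in the tray, the carousel is back level, and the red, yellow and black balls are still in it; no verdict came back.

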